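# Close the hinged wax mould, pin it and hold it shut

### The arm

A 7-joint arm with a two-finger parallel gripper is mounted at the origin on the work surface. World frame = base frame: x ahead of the robot, y to its left, z up, the work surface at z = 0. Lengths are in m, angles in rad, forces in N, time in s.
With the tool pointing down it reaches from about 0.4 to 0.85 m from the base axis. Payload 4.5 kg.
Tool frame: the origin (TCP) lies midway between the tips of the shut fingers; the grasp point (between the pads) lies 19 mm behind it (r.grip_point_offset is the distance from the TCP to the grasp point, in m); z points along the fingers, y is the line along which they close (so a half turn about z gives the same grasp; the last joint's range is limited). The gripper opens to 88 mm and grips with 3 to 60 N. Pads are 18 mm wide; open, the fingers measure 123 mm over their backs; the gripper's body (75 mm by 187 mm) begins 45 mm behind the grasp point.
Start: joints at [1.143, 0.689, -0.195, 1.565, 0.157, 0.902, -0.215], TCP at [0.279, -0.56, 0.239] pointing down, gripper open.
Joint ranges: [-3.01, 3.01], [-0.46, 2.08], [-1.47, 1.51], [0.13, 2.56], [-1, 4.14], [0.04, 2.09], [-2.66, 2.66]. Speed limits (rad/s): [2.57, 2.57, 3.14, 3.14, 3.14, 3.14, 3.14].

### API

Orientations are given as a unit quaternion [x, y, z, w].
In Python, from plant import r, optics gives the robot as it stands.
- The arm moves only by the shell command python3 -m pendant 'ROWS' [OPENING] [FORCE]. ROWS is JSON, a list of rows, each a list of 6 numbers: the shift along the tool's x, y, z as a fraction of full scale, then the turn, a rotation vector about the tool's x, y, z as a fraction of full scale. A call has 1 to 5 rows; each row shifts and turns the commanded pose from where the row before left it, along the tool's axes as they then stand; what a row does not reach is not made up. Full scale, the value 1, is 0.025 m for a shift and pi rad for a turn. A row lasts 1/12 s, in which the tool goes at most 41.7 mm and 7.16 degrees, less where a joint would pass 70% of its speed; a pose out of reach is approached as far as the arm can. A call with a number of a shift or a turn outside -1 to 1 is refused whole. A call with a gripper value outside its range is refused whole. OPENING is the opening, from -1 (shut) to 1 (fully open), set as the call begins (- or left out, the last holds). The fingers move at their own pace and stop on an object; FORCE is the grip in N (left out, the last holds). Time passes only in rows, so rows that do not move let the fingers close. It gives the time, the measured TCP pose, the force, the opening and the grip force at its end, in the units of the state.
- r.get_state(): the state, without advancing time (a new reading comes with each control period).
- optics.snapshot(name): name is "scene" or "side" or "wrist"; returns (picture, depth): 384x512x3 uint8, blue, green, red; 384x512 float32, m along the optical axis (not along the pixel's ray), 0 where there is no reading.
- optics.calibration(name): a dict with "vfov" (degrees; the focal length in pixels is half the picture's height over the tangent of half this angle, whatever the lens; pixels are square), "cx", "cy" (the principal point, pixels), "cam_to_world" (4x4, takes a point from camera to world coordinates); the wrist camera has in their place "tool_from_camera" (4x4, takes a point from camera to tool coordinates, whose origin is the TCP and whose axes are the flange's). Camera axes: x right, y up, looking along -z (the intrinsics and any distortion apply to the point x, -y, -z); pixel columns grow to the right and rows downward; lengths in m; the calibration is good to about 2 mm. A picture is of the moment at which its call begins: read the wrist's pose just before it. calibration takes no time and is no camera call.
- r.finish_job(): hands the job in; it is judged then, once.
The state is a dict: "clock": time; "q": joint angles; "qd": joint speeds; "joint_torque": joint torques, N m; "tool_pos": TCP position; "eef_rot": TCP orientation; "contact_force": force on the tool from outside, world axes, zero at the start; "moment": the same for the moment, N m; "opening": opening from 0.0 (shut) to 1.0 (fully open); "finger_force": force on a finger pad.
Only numpy, scipy, OpenCV 4.12 (cv2) and the standard library are available. Lean on these libraries where they do the work, as an engineer would, in place of code of your own. Each camera call takes 0.05 s, during which the arm holds its last target. There are 200 camera calls.

### The job

Get the hinged aluminium ring mould ready for filling: press its lid down until the spring catch snaps and holds it shut, and take your hand off it. Then take the orange-headed locating pin out of its wooden block and push it through the lid's hole into the hole of the lower half until its flange sits on the lid. Finish while still holding the pin and pressing firmly down on it, so that the lid is squeezed fully home against the lower half: do not let go at the end, and leave the jar, the screwdriver and the brass ring where they are.

Things in the scene. Friction and masses are not known exactly. Their poses are not given: they have to be found in the camera images.
- mould: lower mould half, fixed: aluminium block 110 (x) x 100 (y) x 36 mm high on a dark 150 x 116 x 8 mm foot plate. Origin: centre of its underside, on the bench; z up; its -x side is the free (catch) side, roughly facing the robot; the hinge runs along the upper edge of its +x side. A spring catch with a brass roller stands at the middle of the -x side, up to 52 mm high, within 25 mm of that face.
- lid_plate: upper mould half (lid): aluminium plate 110 x 100 x 24 mm, 0.25 kg. Origin at the middle of the hinge line; shut, its axes are the mould's and the plate runs from x = -110 to 0, y = -50 to 50, z = 0 to 24 mm; when open it is turned up about the y axis.
- lid (a joint): lid hinge, rad: 0 fully shut, grows as the free edge lifts (stop at 1.3). A spring pushes it open; friction lets it stay anywhere from about 0.3 up; nearer to shut it springs up unless caught. The catch is felt from about 0.09; passing it takes about 6 to 8 N at the red spot. Caught and left alone, the lid rests at about 0.02 (2 mm gap at the catch); a further push takes it to 0.
- lid_hinge (a point): point on the hinge axis, in the middle of the lid's width, 36 mm above the bench, 55 mm to the mould's +x from its centre; the axis is the mould's y
- lid_pad (a point): centre of the red spot (26 mm across) on the lid's outer face where it is pressed shut; in the lid's frame at (-85, -24, 24) mm. With the lid shut 60 mm above the bench.
- lid_hole (a point): centre of the mouth, on the lid's outer face, of the 12.5 mm hole that goes through the lid, with four blue dashes round it; in the lid's frame at (-83, 24, 24) mm. With the lid shut it lies straight over the hole of the lower half, 60 mm above the bench.
- base_hole (a point): centre of the mouth of the 12.5 mm hole in the top face of the lower half (24 mm deep, closed below), 36 mm above the bench; axes as the mould's
- pin: locating pin, 0.09 kg: steel shank 10 mm across, 40 mm long, tapered nose; above it an orange flange 34 mm across, 6 mm thick (40 to 46 mm above the tip), then an orange round grip 24 mm across (46 to 76 mm). Origin at the nose tip, z towards the head. It stands upright in the block, flange on the block's top; fully home in the mould its tip is 16 mm below the lower half's top face.
- pin_head (a point): centre of the flat top of the pin's grip, 76 mm from the tip
- block: dark wooden block 70 x 70 x 46 mm, fixed to the bench, with a hole in the middle of its top in which the pin stands at first, tip 6 mm above the bench. Origin: centre of its underside.
- jar: closed green glass jar with blue cap, 60 mm across, 75 mm high, loose, to be left alone; origin: centre of its underside
- screwdriver: screwdriver with a green handle, 170 mm long, lying loose, to be left alone; origin: under its middle
- brass_ring: brass ring 32 mm across, 8 mm high, lying loose, to be left alone; origin: centre of its underside

How it is judged:
By the outcome, as a careful person would: the job done as asked, in the order asked, and still so for the second after the job is handed in, while the arm keeps its last pose, push and grip.
It also fails if it takes over 54 s, if anything falls off the work surface, if the arm or the gripper's body presses on something with over 40 N, if the wrist force passes 120 N, or if a joint passes its speed limit or range.

## Working session

There is one attempt and no reset: what is moved stays moved. The work goes in short steps, Python scripts to look and compute and a shell command to move; the robot and the scene stay as the last step left them, time stands still between calls to the robot, and variables do not carry over. Pictures are saved under pics/ and viewed, at most 12 in all, crops included, and the job is handed in when it is done.

```bash
mkdir -p pics; ls
python3 - <<'E'
from plant import r, optics
import cv2,numpy as np
a,d=optics.snapshot("scene");b,e=optics.snapshot("side")
np.savez('s0.npz',a=a,d=d,b=b,e=e)
cv2.imwrite('pics/scene.png',a);cv2.imwrite('pics/side.png',b)
for n in("scene","side","wrist"):print(n,optics.calibration(n))
s=r.get_state();print(s,r.grip_point_offset)
E
```

```text
pics
scene {'vfov': 52.927697786562206, 'cx': 257.63201200646404, 'cy': 193.26961215463712, 'cam_to_world': array([[-0.79475857, -0.33745438,  0.50446343,  1.09498216],
       [ 0.60660991, -0.46846994,  0.64230859,  0.56678673],
       [ 0.0195761 ,  0.81649278,  0.57702367,  0.61168275],
       [ 0.        ,  0.        ,  0.        ,  1.        ]])}
side {'vfov': 51.303615916678645, 'cx': 257.6770299081308, 'cy': 194.82881993137343, 'cam_to_world': array([[ 0.96429006,  0.16946673, -0.20353306,  0.41356057],
       [-0.26461008,  0.58386373, -0.7675185 , -0.79467417],
       [-0.01123328,  0.79396736,  0.6078566 ,  0.67682924],
       [ 0.        ,  0.        ,  0.        ,  1.        ]])}
wrist {'vfov': 66.41973979319914, 'cx': 258.3867450903809, 'cy': 191.88241977206476, 'tool_from_camera': array([[ 1.85064617e-04,  9.46060278e-01,  3.23990611e-01,
         8.38890977e-02],
       [ 9.99999573e-01, -4.68291540e-04,  7.96219021e-04,
         5.17278236e-04],
       [ 9.04993250e-04,  3.23990325e-01, -9.46059961e-01,
        -1.45071908e-01],
       [ 0.00000000e+00,  0.00000000e+00,  0.00000000e+00,
         1.00000000e+00]])}
{'clock': 0.1, 'q': array([ 1.14282833,  0.68989413, -0.19451574,  1.56624281,  0.15729773,
        0.9024879 , -0.21511075]), 'qd': array([ 0.00160361, -0.0011789 , -0.00038017, -0.0020177 ,  0.00032936,
        0.00331913, -0.0005174 ]), 'joint_torque': array([-2.36914078e-03, -5.28493023e+01, -1.27093256e+00, -1.53832984e+01,
       -5.25370846e-02,  2.05944387e-03,  2.23544600e-05]), 'tool_pos': array([ 0.27816437, -0.55905383,  0.23799311]), 'eef_rot': array([ 9.73457158e-01,  2.28867837e-01, -2.45836203e-04, -7.83352328e-04]), 'contact_force': array([-0.52910781,  0.49705998,  0.4636322 ]), 'moment': array([-0.02156748, -0.00633332,  0.0015375 ]), 'finger_force': 0.0, 'opening': 0.9969554764008808} 0.0187
```

View pics/scene.png

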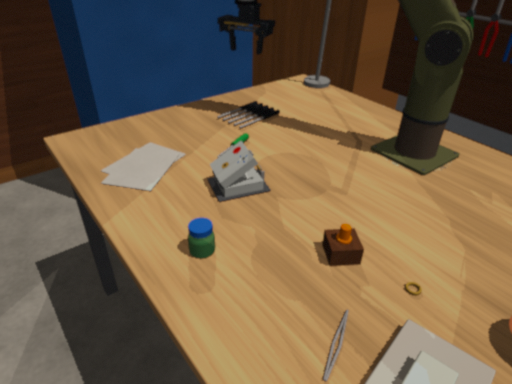

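View pics/side.png

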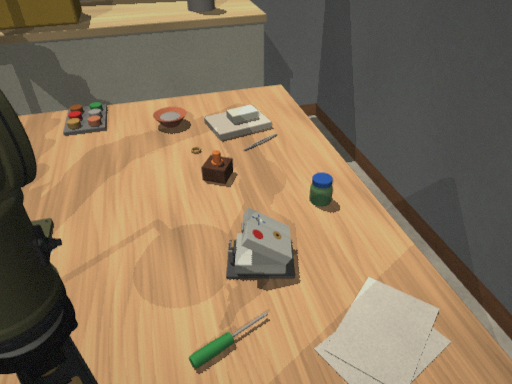

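The scene view shows the half-open mould at about (238,175), with its red spot at (237,150), the block and pin at (344,240) and the jar at (201,238). The side view shows the red spot at (258,234), the lid hole at (277,235) and the pin at (216,157).

```bash
cat > h.py <<'E'
import numpy as np,cv2
from plant import r,optics
from scipy.spatial.transform import Rotation as R
def T(n,st=None):
    c=optics.calibration(n)
    if n!='wrist': return c,c['cam_to_world']
    M=np.eye(4);M[:3,:3]=R.from_quat(st['eef_rot']).as_matrix();M[:3,3]=st['tool_pos']
    return c,M@c['tool_from_camera']
def ray(n,uv,st=None):
    c,M=T(n,st);f=192/np.tan(np.radians(c['vfov'])/2)
    uv=np.atleast_2d(uv).astype(float)
    d=np.c_[(uv[:,0]-c['cx'])/f,-(uv[:,1]-c['cy'])/f,-np.ones(len(uv))]
    return M[:3,3],d@M[:3,:3].T
def plane(n,uv,z,st=None):
    o,d=ray(n,uv,st);return o+d*((z-o[2])/d[:,2])[:,None]
def cloud(n,D,st=None):
    v,u=np.mgrid[:384,:512];o,d=ray(n,np.c_[u.ravel(),v.ravel()],st)
    return (o+d*D.reshape(-1,1)).reshape(384,512,3)
def meet(rays):
    A=np.zeros((3,3));b=np.zeros(3)
    for o,d in rays:
        d=d/np.linalg.norm(d);P=np.eye(3)-np.outer(d,d);A+=P;b+=P@o
    x=np.linalg.solve(A,b)
    return x,[np.linalg.norm((np.eye(3)-np.outer(d,d)/(d@d))@(x-o)) for o,d in rays]
def blobs(img,lo,hi,amin=8):
    h=cv2.cvtColor(img,cv2.COLOR_BGR2HSV);m=cv2.inRange(h,np.array(lo),np.array(hi))
    n,l,s,c=cv2.connectedComponentsWithStats(m)
    return [(s[i,4],c[i].round(2),s[i,:4]) for i in range(1,n) if s[i,4]>=amin],l
E
python3 - <<'E'
from h import *
z=np.load('s0.npz')
for n,i,dd in(('scene','a','d'),('side','b','e')):
    C=cloud(n,z[dd])
    for nm,lo,hi in(('orange',(5,180,120),(14,255,255)),('red',(0,170,100),(4,255,255)),('red2',(174,170,100),(180,255,255)),('blue',(105,150,60),(125,255,255)),('brass',(18,100,60),(30,255,200))):
        for a,c,b in blobs(z[i],lo,hi)[0]:
            if a<800 and nm!='brass' or nm=='brass' and 20<a<200: p=C[int(c[1]+.5),int(c[0]+.5)]; print(n,nm,a,c,b,p.round(3))
def crop(im,u,v,w,h,s): return cv2.resize(im[v:v+h,u:u+w],None,fx=s,fy=s,interpolation=cv2.INTER_CUBIC)
A=crop(z['a'],200,125,75,80,5.3);B=crop(z['b'],220,205,75,80,5.3)
cv2.imwrite('pics/c1.png',np.hstack([A,B]))
# lid plane from depth in side view
C=cloud('side',z['e']);p=C[225:245,250:290].reshape(-1,3)
c=p.mean(0);U,S,V=np.linalg.svd(p-c);print('plane',c,V[2],S)
E
```

```text
scene orange 46 [346.37 234.5 ] [341 228  10  13] [0.56  0.194 0.068]
scene red 21 [236.29 149.86] [234 148   6   5] [ 0.572 -0.198  0.101]
scene blue 39 [508.03  48.67] [504  38   8  22] [-0.361  0.029  0.283]
scene blue 357 [200.12 227.69] [189 219  23  19] [ 0.802 -0.002  0.074]
scene brass 174 [456.71  15.68] [445   0  25  35] [0.013 0.017 0.418]
scene brass 43 [331.72  92.  ] [325  90  15   6] [-0.18  -0.541 -0.002]
scene brass 144 [308.51 109.83] [282  99  54  21] [ 0.043 -0.453 -0.001]
scene brass 50 [331.6  123.74] [316 116  31  16] [ 0.061 -0.311 -0.003]
scene brass 39 [299.9 133.1] [291 129  17  10] [ 0.211 -0.324 -0.002]
scene brass 76 [208.46 150.25] [200 145  18  12] [ 0.543 -0.403 -0.   ]
scene brass 188 [329.91 159.68] [304 145  44  27] [ 0.262 -0.128 -0.002]
scene brass 61 [201.89 156.05] [194 150  17  14] [ 0.579 -0.38  -0.001]
scene brass 177 [193.91 172.64] [181 160  26  29] [ 0.649 -0.307 -0.   ]
scene brass 23 [224.65 164.7 ] [222 162   6   6] [ 0.619 -0.184  0.077]
scene brass 112 [335.32 179.61] [329 172  14  16] [ 0.337 -0.036  0.   ]
scene brass 96 [170.46 18
[... 1564 characters left out ...]
171  19  11   9] [0.564 1.235 0.181]
side brass 33 [186.88  22.06] [181  19  11   9] [0.616 1.234 0.177]
side brass 49 [123.   25.8] [115  23  18   8] [0.322 1.24  0.181]
side brass 57 [102.09  26.21] [91 24 23  5] [0.23  1.253 0.185]
side brass 99 [ 72.86 123.28] [ 67 119  13  10] [0.117 0.601 0.031]
side brass 32 [195.94 150.06] [191 147  10   7] [ 0.51  0.35 -0.  ]
side brass 37 [276.78 234.89] [273 232   8   7] [ 0.617 -0.189  0.078]
side brass 31 [115.65 377.65] [114 372   4  12] [ 0.263 -0.381  0.002]
side brass 55 [ 76.42 379.93] [ 72 376  10   8] [ 0.304 -0.578  0.336]
plane [ 0.59916661 -0.19170669  0.08667058] [-0.26945391 -0.55524819 -0.78682529] [1.4967505  0.61143449 0.331906  ]
```

View pics/c1.png

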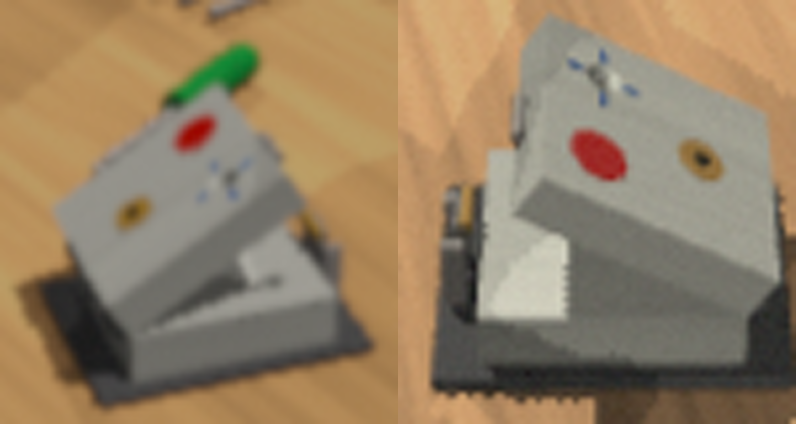

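Crops: the scene crop shows the red spot and the blue-dashed hole at (228,180), which is full-frame (243,159). The side crop shows the dashed hole at (600,75), which is (258,219), and the catch roller at (460,215), which is (232,246). The brass-ringed hole in mid-lid is just a filler.

Run:
```python
from h import *
z=np.load('s0.npz')
def tri(a,b):
    o,d=ray('scene',a);o2,d2=ray('side',b);return meet([(o,d[0]),(o2,d2[0])])
P={}
for k,a,b in(('red',(236.3,149.9),(257.5,234)),('hole',(242.9,158.8),(258.2,219.3)),('sprue',(224.6,164.7),(276.8,234.9))):
    P[k],e=tri(a,b);print(k,P[k].round(4),np.round(e,4))
y=P['hole']-P['red'];print('y',y,np.linalg.norm(y))
# foot plate dark + lid planes: top surfaces from both clouds
for n,i,dd in(('scene','a','d'),('side','b','e')):
    C=cloud(n,z[dd]);near=np.linalg.norm(C[...,:2]-P['sprue'][:2],axis=2)<.13
    hsv=cv2.cvtColor(z[i],cv2.COLOR_BGR2HSV)
    foot=near&(C[...,2]>-.004)&(C[...,2]<.013)&(hsv[...,2]<75)
    foot=cv2.morphologyEx(foot.astype(np.uint8),2,np.ones((2,2)))>0
    q=C[foot][:,:2].astype(np.float32);print(n,len(q),cv2.minAreaRect(q))
    up=near&(hsv[...,1]<60)&(C[...,2]>.05)
    p=C[up]
    best=None;rng=np.random.default_rng(0)
    for _ in range(500):
        a,b,c=p[rng.choice(len(p),3)];nn=np.cross(b-a,c-a);l=np.linalg.norm(nn)
        if l<1e-6:continue
        nn/=l;inl=abs((p-a)@nn)<.002
        if best is None or inl.sum()>best.sum():best=inl
    g=p[best];V=np.linalg.svd(g-g.mean(0))[2][2];V*=np.sign(V[2]);print(' plane n',V,'tilt',np.degrees(np.arccos(V[2])),'dir',np.degrees(np.arctan2(V[1],V[0])),len(g),len(p),g.mean(0))
    bl=C[(np.linalg.norm(C[...,:2]-[.555,.185],axis=2)<.07)&(C[...,2]>.04)&(C[...,2]<.05)&(hsv[...,2]<90)][:,:2].astype(np.float32);print(' block',cv2.minAreaRect(bl))
    for hlo,hhi in((.06,.1),):
        m=cv2.inRange(hsv,(3,150,60),(16,255,255))>0
        m&=(np.linalg.norm(C[...,:2]-[.555,.185],axis=2)<.04)&(C[...,2]>.078)
        q=C[m];print(' pin top',q.mean(0),q.max(0),q.min(0),len(q))
```

```text
red [ 0.5707 -0.1984  0.1009] [0.0006 0.0006]
hole [ 0.584  -0.151   0.0995] [0.0006 0.0006]
sprue [ 0.6173 -0.1868  0.0759] [0.0006 0.0006]
y [ 0.01330833  0.04738998 -0.00140209] 0.04924314910098131
scene 264 ((0.7935397624969482, 0.19937396049499512), (0.9363507628440857, 0.16335587203502655), 60.52919387817383)
 plane n [ 0.50202095 -0.1420474   0.85311048] tilt 31.448388141200937 dir -15.79892098444932 746 1070 [ 0.60422253 -0.17817321  0.08384423]
 block ((0.5561644434928894, 0.18565747141838074), (0.06814246624708176, 0.06737039238214493), 58.38502502441406)
 pin top [0.55818764 0.18600735 0.08074916] [0.56580604 0.19531539 0.08255834] [0.54486912 0.17485643 0.07836963] 46
side 485 ((0.4693913161754608, -0.47090721130371094), (0.6407903432846069, 0.14545153081417084), 67.42732238769531)
 plane n [ 0.50545008 -0.14175955  0.85113128] tilt 31.665072897231912 dir -15.666790768778217 1187 1734 [ 0.59972865 -0.18464823  0.08622373]
 block ((0.550841212272644, 0.1803417205810547), (0.0691332146525383, 0.06687376648187637), 58.91844940185547)
 pin top [0.55031916 0.18178104 0.08215163] [0.56113087 0.19285709 0.0855865 ] [0.53977884 0.17157554 0.07803096] 33
```

```bash
python3 -m pendant '[[0.88,-0.47,0,0,0,0.0386],[0.82,-0.57,0,0,0,0.0386],[0.74,-0.67,0,0,0,0.0386],[0.66,-0.75,0,0,0,0.0386],[0.56,-0.83,0,0,0,0.0386]]' -1 20
python3 -m pendant '[[0.45,-0.89,0,0,0,0.0386],[0.405,-0.914,0,0,0,0],[0.405,-0.914,0,0,0,0],[0.405,-0.914,0,0,0,0],[0.405,-0.914,0,0,0,0]]'
python3 -m pendant '[[0.405,-0.914,0,0,0,0],[0.405,-0.914,0,0,0,0],[0.405,-0.914,0,0,0,0],[0.405,-0.914,0,0,0,0],[0.405,-0.914,0,0,0,0]]'
```

```text
clock: 0.52
tool_pos: [0.3514, -0.4567, 0.2384]
eef_rot: [0.997, -0.075, -0.0, -0.0]
contact_force: [-0.0, 0.3, 0.6]
opening: 0.647
finger_force: 0.0
clock: 0.93
tool_pos: [0.4289, -0.3586, 0.2384]
eef_rot: [0.991, -0.132, -0.0, -0.0]
contact_force: [0.1, -0.7, -0.5]
opening: 0.267
finger_force: 0.0
clock: 1.35
tool_pos: [0.5077, -0.2617, 0.2384]
eef_rot: [0.991, -0.132, -0.0, -0.0]
contact_force: [-0.1, 0.7, -0.4]
opening: 0.001
finger_force: 0.0
```

```bash
cat > snapw.py <<'E'
import sys
from h import *
s=r.get_state();a,d=optics.snapshot('wrist')
np.savez(sys.argv[1]+'.npz',a=a,d=d,**{k:s[k] for k in('tool_pos','eef_rot')})
cv2.imwrite('pics/'+sys.argv[1]+'.png',a);print(s['tool_pos'],s['eef_rot'])
E
python3 -m pendant '[[0,0,0,0,0,0]]'
python3 snapw.py w1
python3 -m pendant '[[0.405,-0.914,0,0,0,0],[0.405,-0.914,0,0,0,0],[0.4,-0.9,0,0,0,0],[0,0,0,0,0,0]]'
python3 snapw.py w2
python3 -c "
import cv2,numpy as np
cv2.imwrite('pics/w12.png',cv2.resize(np.hstack([cv2.imread('pics/w1.png'),cv2.imread('pics/w2.png')]),(800,300)))"
```

```text
clock: 1.43
tool_pos: [0.5113, -0.2568, 0.2382]
eef_rot: [0.992, -0.128, 0.001, -0.002]
contact_force: [0.5, 0.9, -0.3]
opening: 0.003
finger_force: 0.0
[ 0.51127047 -0.25678814  0.23824549] [ 9.91758386e-01 -1.28100098e-01  9.02861868e-04 -2.20320940e-03]
clock: 1.82
tool_pos: [0.5571, -0.2007, 0.2384]
eef_rot: [0.992, -0.13, 0.001, -0.002]
contact_force: [0.4, 0.6, -0.2]
opening: 0.004
finger_force: 0.0
[ 0.55714598 -0.20065961  0.23835888] [ 9.91576596e-01 -1.29507810e-01  7.98366685e-04 -1.71605402e-03]
```

View pics/w12.png

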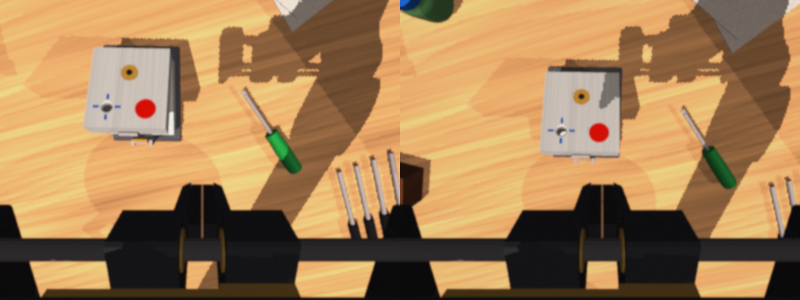

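The wrist pictures show the lid from above: red spot at (145,108) and (598,132), dashed hole at (106,107) and (561,132), in the halved picture. The lid edges are nearly aligned with the tool axes.

Run:
```python
from h import *
W=[np.load('w1.npz'),np.load('w2.npz')]
red=[];hole=[]
for k,w in enumerate(W):
    a=w['a'];h=cv2.cvtColor(a,cv2.COLOR_BGR2HSV)
    bl=[b for b in blobs(a,(0,170,100),(4,255,255),80)[0]];rc=max(bl,key=lambda b:b[0])[1]
    m=cv2.inRange(h,(100,80,40),(125,255,255))
    v,u=np.nonzero(m);g=np.array([(135,137),(206,169)][k]);sel=(abs(u-g[0])<26)&(abs(v-g[1])<24)
    u,v=u[sel],v[sel];hc=np.array([(u.min()+u.max())/2,(v.min()+v.max())/2]);print(rc,hc,len(u),[ (b[0],b[1]) for b in bl])
    red.append((w,rc));hole.append((w,hc))
def go(l,sc,sd):
    R_=[]
    for w,p in l:
        o,d=ray('wrist',p,w);R_.append((o,d[0]))
    print('wrist only',meet(R_))
    for n,p in(('scene',sc),('side',sd)):
        o,d=ray(n,p);R_.append((o,d[0]))
    x,e=meet(R_);print('all',x,np.round(e,4));return x
rd=go(red,(236.3,149.9),(257.5,234));ho=go(hole,(242.9,158.8),(258.2,219.3))
d=(ho-rd);print(np.linalg.norm(d),'yaw',np.degrees(np.arctan2(d[1],d[0]))-90+np.degrees(np.arctan2(2*.853,48)))
```

```text
[185.68 138.81] [136.5 136.5] 45 [(np.int32(461), array([185.68, 138.81]))]
[254.33 169.29] [206.  166.5] 50 [(np.int32(438), array([254.33, 169.29]))]
wrist only (array([ 0.56902842, -0.19988624,  0.10081327]), [np.float64(2.4285713558966375e-05), np.float64(2.4285713558841922e-05)])
all [ 0.56968162 -0.19958211  0.10099286] [0.0007 0.0007 0.0013 0.0011]
wrist only (array([ 0.58305618, -0.15320153,  0.09658085]), [np.float64(0.00019758440814551958), np.float64(0.00019758440814557506)])
all [ 0.5833576  -0.15307603  0.09913623] [0.0011 0.0009 0.0014 0.0017]
0.04851077228100187 yaw -14.3514299772276
```

```bash
python3 -m pendant '[[0.47,-0.17,1,0,0,0],[0,0,1,0,0,0],[0,0,1,0,0,0],[0,0,1,0,0,0],[0,0,0.9,0,0,0]]'
python3 -m pendant '[[0,0,0.2,0,0,0],[-0.1,0,0.2,0,0,0],[0,0,0,0,0,0]]'
```

```text
clock: 2.28
tool_pos: [0.5648, -0.2067, 0.1148]
eef_rot: [0.991, -0.134, -0.001, 0.001]
contact_force: [-0.6, 0.4, 0.6]
opening: 0.007
finger_force: 0.0
clock: 2.53
tool_pos: [0.5633, -0.2049, 0.1062]
eef_rot: [0.991, -0.133, -0.001, 0.0]
contact_force: [-1.3, -0.6, 0.5]
opening: 0.004
finger_force: 0.0
```

```bash
python3 -m pendant '[[0,-0.24,0,0,0,0],[-0.1,0,0.2,0,0,0],[-0.18,0,0.2,0,0,0],[-0.18,0,0.2,0,0,0],[0,0,0,0,0,0]]'
python3 -m pendant '[[-0.16,0,0.25,0,0,0],[-0.14,0,0.25,0,0,0],[-0.12,0,0.2,0,0,0],[0,0,0,0,0,0]]'
```

```text
clock: 2.95
tool_pos: [0.5536, -0.1941, 0.0906]
eef_rot: [0.991, -0.132, -0.001, -0.0]
contact_force: [0.1, 0.5, 0.6]
opening: 0.004
finger_force: 0.3
clock: 3.28
tool_pos: [0.5432, -0.1916, 0.0724]
eef_rot: [0.991, -0.133, -0.001, -0.0]
contact_force: [-0.7, -0.1, -0.1]
opening: 0.006
finger_force: 0.0
```

```bash
python3 -m pendant '[[0.05,0,0.2,0,0,0],[0,0,0.12,0,0,0],[0,0,0,0,0,0]]'
python3 -m pendant '[[0,0,0.15,0,0,0],[0,0,0,0,0,0]]'
```

```text
clock: 3.53
tool_pos: [0.5444, -0.192, 0.0649]
eef_rot: [0.991, -0.133, -0.002, -0.0]
contact_force: [0.1, -0.6, 0.1]
opening: 0.007
finger_force: 0.0
clock: 3.7
tool_pos: [0.5456, -0.1923, 0.0613]
eef_rot: [0.991, -0.133, -0.0, 0.0]
contact_force: [0.2, -0.6, 0.4]
opening: 0.005
finger_force: 0.1
```

```bash
python3 snapw.py w3
```

```text
[ 0.54557164 -0.19233729  0.06133248] [ 9.91172885e-01 -1.32574856e-01 -4.61153006e-04  7.85400878e-05]
```

View pics/w3.png

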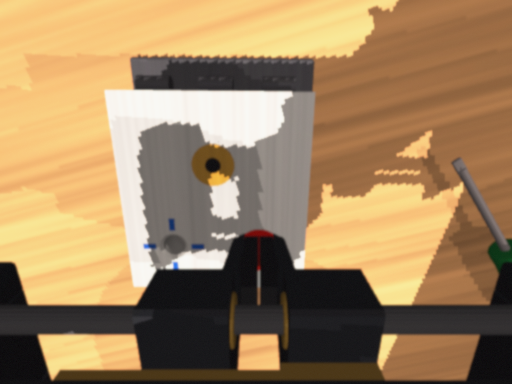

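The wrist view shows the shut fingertips over the red spot at (258,235), with the dashed hole at (173,246). The lid looks nearly flat but the force is still low, so I'll press further.

```bash
python3 -m pendant '[[0,0,0.1,0,0,0],[0,0,0,0,0,0]]'
python3 -m pendant '[[0,0,0.1,0,0,0],[0,0,0,0,0,0]]'
python3 -m pendant '[[0,0,0.1,0,0,0],[0,0,0,0,0,0]]'
```

```text
clock: 3.92
tool_pos: [0.546, -0.1923, 0.0596]
eef_rot: [0.991, -0.133, 0.0, 0.0]
contact_force: [-2.6, -0.5, 5.6]
opening: 0.006
finger_force: 3.3
clock: 4.08
tool_pos: [0.5457, -0.1922, 0.0582]
eef_rot: [0.991, -0.133, -0.0, 0.0]
contact_force: [-5.4, 2.1, 16.7]
opening: 0.004
finger_force: 8.5
clock: 4.25
tool_pos: [0.5454, -0.1922, 0.0568]
eef_rot: [0.991, -0.133, -0.0, -0.0]
contact_force: [-6.7, 3.3, 26.8]
opening: 0.008
finger_force: 13.5
```

```bash
python3 -m pendant '[[0,0,0.12,0,0,0],[0,0,0,0,0,0]]'
python3 -m pendant '[[0,0,-0.4,0,0,0],[0,0,-1,0,0,0],[0,0,-1,0,0,0],[0,0,-1,0,0,0],[0,0,0,0,0,0]]'
python3 snapw.py w4
python3 - <<'E'
from h import *
w=np.load('w4.npz')
b,e=optics.snapshot('side');a,d=optics.snapshot('scene');np.savez('s1.npz',a=a,b=b,d=d,e=e)
cv2.imwrite('pics/v4.png',np.hstack([cv2.resize(w['a'],(533,400)),cv2.resize(b[205:285,210:263],(265,400))]))
E
```

```text
clock: 4.42
tool_pos: [0.5451, -0.1921, 0.055]
eef_rot: [0.991, -0.133, -0.0, -0.0]
contact_force: [-10.9, 4.2, 38.9]
opening: 0.006
finger_force: 19.6
clock: 4.83
tool_pos: [0.5494, -0.1934, 0.1408]
eef_rot: [0.991, -0.133, 0.005, 0.001]
contact_force: [0.4, -0.8, 0.8]
opening: 0.005
finger_force: 0.0
[ 0.54941817 -0.19338611  0.14083691] [ 9.91158235e-01 -1.32598811e-01  4.71926073e-03  7.98183252e-04]
```

View pics/v4.png

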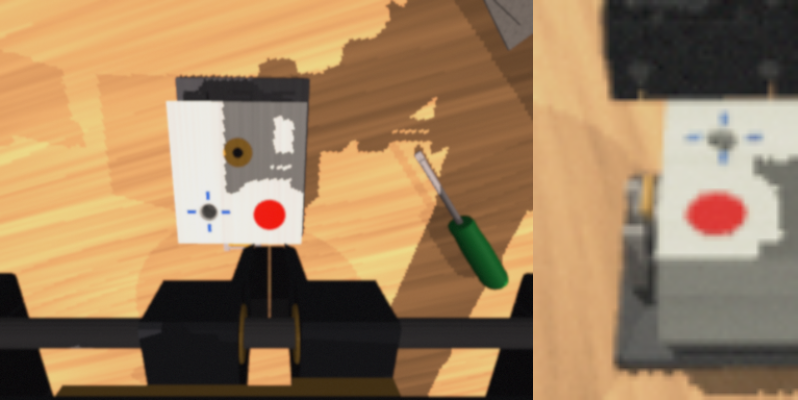

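The lid now lies flat. In the wrist panel the red spot is at (269,215) and the dashed hole at (209,212), and both are clear in the side crop. I'll measure the lid's height, the hole and the pin.

Run:
```python
from h import *
w=np.load('w4.npz');s=np.load('s1.npz')
def blue(img,g,rad):
    h=cv2.cvtColor(img,cv2.COLOR_BGR2HSV);m=cv2.inRange(h,(100,60,40),(128,255,255))
    v,u=np.nonzero(m);k=(abs(u-g[0])<rad)&(abs(v-g[1])<rad);u,v=u[k],v[k]
    return np.array([(u.min()+u.max())/2,(v.min()+v.max())/2]),np.array([u.mean(),v.mean()]),len(u)
RR=[];HH=[]
for n,im,st,g,rad in(('wrist',w['a'],w,(201,204),28),('side',s['b'],None,(210+190/5,205+138/5),11)):
    bl=[b for b in blobs(im,(0,150,100),(5,255,255),20)[0] if abs(b[1]-(np.array(g)+[0,0])).max()<80]
    rc=max(bl,key=lambda b:b[0])[1]
    hb=blue(im,g,rad);print(n,rc,hb)
    o,d=ray(n,rc,st);RR.append((o,d[0]));o,d=ray(n,hb[0],st);HH.append((o,d[0]))
    print(' on z=.061: red',plane(n,rc,.061,st),'hole',plane(n,hb[0],.061,st))
print('red',meet(RR));print('hole',meet(HH))
C=cloud('wrist',w['d'],w)
for u,v in((160,120),(180,170),(225,150),(190,230),(260,190),(280,225),(215,225)):
    p=C[v-1:v+2,u-1:u+2].reshape(-1,3);print((u,v),np.median(p,0).round(4))
# pin
o=[]
for n,i in(('scene','a'),('side','b')):
    im=s[i];bl=blobs(im,(3,120,60),(16,255,255),20);g=np.array([345,235]) if n=='scene' else np.array([216,158])
    h=cv2.cvtColor(im,cv2.COLOR_BGR2HSV);m=cv2.inRange(h,(3,150,70),(16,255,255))
    C=cloud(n,s['d' if n=='scene' else 'e'])
    k=(m>0)&(np.linalg.norm(C[...,:2]-[.553,.184],axis=2)<.04)&(C[...,2]>.04)
    v,u=np.nonzero(k);print(n,u.min(),u.max(),v.min(),v.max(),u.mean(),v.mean())
    # silhouette mid column of grip rows
    for row in range(v.min(),v.max()+1): print((row,u[v==row].min(),u[v==row].max()),end=' ')
    print()
```

```text
wrist [258.48 205.68] (array([200., 203.]), array([200.43809524, 202.47619048]), 105)
 on z=.061: red [[ 0.54534439 -0.19319442  0.061     ]] hole [[ 0.56022854 -0.14746108  0.061     ]]
side [246.22 247.35] (array([247.5, 232. ]), array([247.66666667, 232.44444444]), 9)
 on z=.061: red [[ 0.546477   -0.19046719  0.061     ]] hole [[ 0.56108686 -0.14397454  0.061     ]]
red (array([ 0.54609177, -0.19331489,  0.06366675]), [np.float64(0.00026932379553488696), np.float64(0.0002693237955348961)])
hole (array([ 0.56070096, -0.1480545 ,  0.06429987]), [np.float64(0.0006216669571518824), np.float64(0.0006216669571516706)])
(160, 120) [ 0.6316 -0.1191 -0.0008]
(180, 170) [ 0.5906 -0.1408  0.06  ]
(225, 150) [ 0.5968 -0.1804  0.0613]
(190, 230) [ 0.54   -0.1318  0.0614]
(260, 190) [ 0.5578 -0.1979  0.0605]
(280, 225) [ 0.5236 -0.2061  0.0609]
(215, 225) [ 0.5383 -0.1534  0.0613]
scene 326 361 225 250 343.50943396226415 239.46998284734133
(225, np.int64(341), np.int64(341)) (226, np.int64(340), np.int64(340)) (227, np.int64(340), np.int64(351)) (228, np.int64(340), np.int64(351)) (229, np.int
[... 939 characters left out ...]
64(219)) (154, np.int64(212), np.int64(219)) (155, np.int64(212), np.int64(219)) (156, np.int64(212), np.int64(219)) (157, np.int64(212), np.int64(220)) (158, np.int64(212), np.int64(221)) (159, np.int64(212), np.int64(222)) (160, np.int64(211), np.int64(222)) (161, np.int64(211), np.int64(222)) (162, np.int64(211), np.int64(223)) (163, np.int64(211), np.int64(222)) (164, np.int64(212), np.int64(221)) (165, np.int64(213), np.int64(220)) (166, np.int64(215), np.int64(218)) Traceback (most recent call last):
  File "<stdin>", line 27, in <module>
    return umr_minimum(a, axis, None, out, keepdims, initial, where)
ValueError: zero-size array to reduction operation minimum which has no identity
```

```bash
python3 -m pendant '[[-0.25,-0.98,-0.2,0,0,0],[-0.25,-0.98,-0.2,0,0,0],[-0.25,-0.98,-0.2,0,0,0],[-0.25,-0.98,-0.2,0,0,0],[-0.25,-0.98,-0.2,0,0,0]]' 1
python3 -m pendant '[[-0.25,-0.98,-0.2,0,0,0],[-0.25,-0.98,-0.2,0,0,0],[-0.25,-0.98,-0.2,0,0,0],[-0.25,-0.98,-0.2,0,0,0],[-0.25,-0.98,-0.2,0,0,0]]'
python3 -m pendant '[[-0.25,-0.98,0,0,0,0],[-0.25,-0.98,0,0,0,0],[0,0,0,0,0,0]]'
python3 snapw.py w5
python3 -m pendant '[[-0.25,-0.98,0,0,0,0],[-0.25,-0.98,0,0,0,0],[-0.25,-0.98,0,0,0,0],[0,0,0,0,0,0]]'
python3 snapw.py w6
python3 - <<'E'
from h import *
for k in('w5','w6'):
    w=np.load(k+'.npz');im=w['a'];h=cv2.cvtColor(im,cv2.COLOR_BGR2HSV)
    C=cloud('wrist',w['d'],w)
    m=cv2.inRange(h,(3,150,60),(18,255,255))>0
    near=np.linalg.norm(C[...,:2]-[.554,.184],axis=2)<.035
    t=m&near&(C[...,2]>.075)&(C[...,2]<.09);f=m&near&(C[...,2]>.045)&(C[...,2]<.058)
    for nm,q in(('top',t),('flange',f)):
        v,u=np.nonzero(q);
        if len(u): (cu,cv),rad=cv2.minEnclosingCircle(np.c_[u,v].astype(np.float32)); print(k,nm,len(u),(cu,cv),rad,np.median(C[q][:,2]),plane('wrist',(cu,cv),.082 if nm=='top' else .052,w).round(4))
E
```

```text
clock: 5.4
tool_pos: [0.5471, -0.0645, 0.16]
eef_rot: [0.991, -0.133, -0.001, 0.0]
contact_force: [0.3, 0.2, 0.4]
opening: 0.363
finger_force: 0.0
clock: 5.82
tool_pos: [0.5491, 0.0618, 0.185]
eef_rot: [0.991, -0.132, -0.001, 0.0]
contact_force: [0.3, 0.7, 0.0]
opening: 0.737
finger_force: 0.0
clock: 6.07
tool_pos: [0.5498, 0.1185, 0.1847]
eef_rot: [0.992, -0.128, -0.001, -0.002]
contact_force: [-0.1, 0.1, 0.1]
opening: 0.966
finger_force: 0.0
[0.54981053 0.11849021 0.18469485] [ 0.99176964 -0.12801449 -0.00138596 -0.0018279 ]
clock: 6.45
tool_pos: [0.5512, 0.1925, 0.185]
eef_rot: [0.992, -0.129, -0.001, -0.002]
contact_force: [0.4, 0.5, -0.3]
opening: 0.999
finger_force: 0.0
[0.55118416 0.19254192 0.18503547] [ 9.91606273e-01 -1.29281329e-01 -9.77058489e-04 -1.54333407e-03]
w5 top 521 (189.98495483398438, 204.33946228027344) 13.12065315246582 0.08081528885922193 [[0.5529 0.1814 0.082 ]]
w5 flange 1551 (195.55113220214844, 189.43698120117188) 34.124961853027344 0.045669061019309176 [[0.5571 0.1812 0.052 ]]
w6 top 536 (268.0, 186.5) 13.313627243041992 0.08082458015930857 [[0.5529 0.1828 0.082 ]]
w6 flange 1557 (265.6376953125, 173.840576171875) 34.613258361816406 0.0456065599429874 [[0.5564 0.1834 0.052 ]]
```

View pics/w6.png

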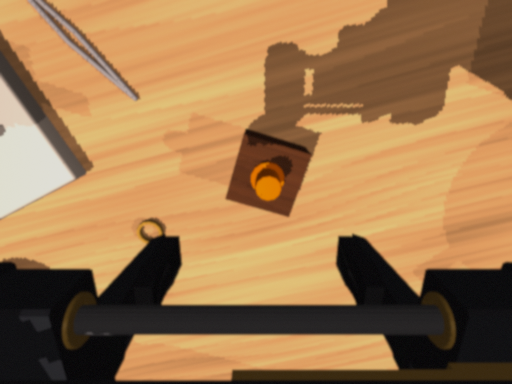

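The pin's grip top is at (268,187) with the brass ring at (151,228), outside the fingers' path. I'll descend on the pin.

```bash
python3 -m pendant '[[0.18,0.38,0,0,0,0],[0,0,1,0,0,0],[0,0,1,0,0,0],[0,0,1,0,0,0],[0,0,1,0,0,0]]'
python3 -m pendant '[[0,0,0.8,0,0,0],[0,0,0.36,0,0,0],[0,0,0,0,0,0]]'
```

```text
clock: 6.92
tool_pos: [0.5543, 0.1723, 0.0854]
eef_rot: [0.991, -0.135, 0.0, 0.001]
contact_force: [0.4, -0.4, 0.3]
opening: 0.999
finger_force: 0.0
clock: 7.17
tool_pos: [0.5528, 0.1731, 0.0555]
eef_rot: [0.991, -0.134, -0.002, 0.002]
contact_force: [0.7, -0.8, 0.1]
opening: 1.0
finger_force: 0.0
```

```bash
python3 -m pendant '[[-0.09,-0.35,0,0,0,0],[0,0,0,0,0,0],[0,0,0,0,0,0]]'
python3 snapw.py w7
python3 - <<'E'
from h import *
w=np.load('w7.npz')
C=cloud('wrist',w['d'],w);h=cv2.cvtColor(w['a'],cv2.COLOR_BGR2HSV)
m=(cv2.inRange(h,(3,150,60),(18,255,255))>0)&(C[...,2]>.075)&(C[...,2]<.09)
v,u=np.nonzero(m);c,rad=cv2.minEnclosingCircle(np.c_[u,v].astype(np.float32))
print(len(u),c,rad,plane('wrist',c,.081,w))
E
```

```text
clock: 7.42
tool_pos: [0.555, 0.1868, 0.0588]
eef_rot: [0.991, -0.132, 0.001, -0.001]
contact_force: [-0.6, -0.6, -0.1]
opening: 0.997
finger_force: 0.0
[0.55501089 0.18680521 0.05882781] [ 9.91258467e-01 -1.31925966e-01  1.20568814e-03 -8.58860462e-04]
1720 (265.5950622558594, 273.86761474609375) 24.005847930908203 [[0.55360886 0.18258588 0.081     ]]
```

```bash
python3 -m pendant '[[0,0,0,0,0,0],[0,0,0,0,0,0],[0,0,0,0,0,0]]'; python3 -m pendant '[[0,0,0,0,0,0],[0,0,0,0,0,0],[0,0,0,0,0,0]]'
```

```text
clock: 7.72
tool_pos: [0.5542, 0.1856, 0.0579]
eef_rot: [0.991, -0.133, 0.0, -0.0]
contact_force: [-0.2, -0.6, -0.2]
opening: 1.0
finger_force: 0.0
clock: 7.97
tool_pos: [0.554, 0.1856, 0.0575]
eef_rot: [0.991, -0.133, 0.0, 0.0]
contact_force: [0.3, 0.0, 0.8]
opening: 1.003
finger_force: 0.0
```

```bash
python3 -m pendant '[[0,0.12,0.06,0,0,0],[0,0,0,0,0,0],[0,0,0,0,0,0]]'; python3 -m pendant '[[0,0,0,0,0,0],[0,0,0,0,0,0],[0,0,0,0,0,0],[0,0,0,0,0,0],[0,0,0,0,0,0]]' -1 40;  python3 -m pendant '[[0,0,0,0,0,0],[0,0,0,0,0,0],[0,0,0,0,0,0],[0,0,0,0,0,0],[0,0,0,0,0,0]]'
```

```text
clock: 8.22
tool_pos: [0.5531, 0.1823, 0.0558]
eef_rot: [0.991, -0.133, -0.0, 0.0]
contact_force: [0.4, 0.1, 0.9]
opening: 0.999
finger_force: 0.0
clock: 8.63
tool_pos: [0.5532, 0.1828, 0.056]
eef_rot: [0.991, -0.132, 0.0, 0.0]
contact_force: [0.1, 0.2, -0.1]
opening: 0.645
finger_force: 0.0
clock: 9.05
tool_pos: [0.5533, 0.1829, 0.056]
eef_rot: [0.991, -0.132, 0.0, -0.0]
contact_force: [0.8, -0.4, 0.8]
opening: 0.266
finger_force: 8.8
```

```bash
python3 -m pendant '[[0,0,0,0,0,0],[0,0,0,0,0,0],[0,0,-0.4,0,0,0],[0,0,-0.8,0,0,0],[0,0,-1,0,0,0]]'; python3 -m pendant '[[0,0,-1,0,0,0],[0,0,-1,0,0,0],[0.26,0.9,0,0,0,0],[0.26,0.9,0,0,0,0],[0.26,0.9,0,0,0,0]]'
python3 -m pendant '[[0.26,0.9,0,0,0,0],[0.26,0.9,0,0,0,0],[0.26,0.9,0,0,0,0],[0.26,0.9,0,0,0,0],[0.26,0.9,0,0,0,0]]'
python3 -m pendant '[[0.26,0.9,0,0,0,0],[0.26,0.9,0,0,0,0],[0.26,0.9,0,0,0,0],[0.26,0.9,0,0,0,0],[0.26,0.9,0,0,0,0]]'
python3 -m pendant '[[0,0,0.4,0,0,0],[0,0,0,0,0,0],[0,0,0,0,0,0],[0,0,0,0,0,0],[0,0,0,0,0,0]]'
python3 snapw.py w8
```

```text
clock: 9.47
tool_pos: [0.552, 0.1824, 0.1107]
eef_rot: [0.991, -0.132, -0.001, 0.001]
contact_force: [-0.1, -0.1, -0.9]
opening: 0.26
finger_force: 40.0
clock: 9.88
tool_pos: [0.5544, 0.1122, 0.1622]
eef_rot: [0.991, -0.132, 0.001, -0.0]
contact_force: [-0.3, -0.4, -1.5]
opening: 0.26
finger_force: 40.0
clock: 10.3
tool_pos: [0.5558, -0.0058, 0.1616]
eef_rot: [0.991, -0.133, 0.0, 0.0]
contact_force: [-0.3, 0.5, -1.0]
opening: 0.258
finger_force: 40.0
clock: 10.72
tool_pos: [0.5576, -0.1229, 0.1616]
eef_rot: [0.991, -0.133, -0.0, 0.0]
contact_force: [0.4, 0.2, -1.7]
opening: 0.26
finger_force: 40.0
clock: 11.13
tool_pos: [0.5582, -0.12, 0.1513]
eef_rot: [0.991, -0.131, 0.0, -0.0]
contact_force: [0.1, 0.7, -0.3]
opening: 0.258
finger_force: 40.0
[ 0.55823777 -0.12001898  0.15130668] [ 9.91333006e-01 -1.31372388e-01  1.36603790e-04 -3.83888491e-04]
```

View pics/w8.png

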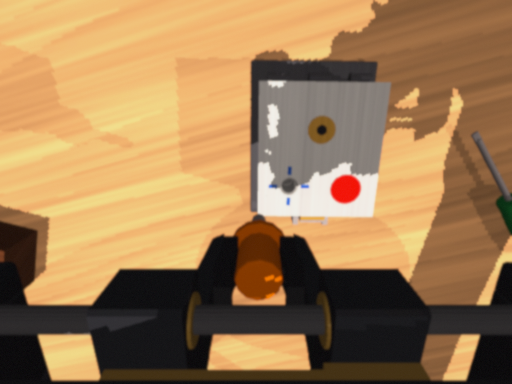

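The pin is held, with its nose showing at (258,217). The dashed hole is at (289,186), the lid is still shut and the red spot is at (345,189).

```bash
cat > hole.py <<'E'
import sys
from h import *
w=np.load(sys.argv[1]+'.npz');g=eval(sys.argv[2]);rad=int(sys.argv[3])
c,M=T('wrist',w);f=192/np.tan(np.radians(c['vfov'])/2)
R_=R.from_quat(w['eef_rot']).as_matrix()
p=np.linalg.inv(c['tool_from_camera'])@np.array([0,0,.050,1]);print('pred tip px',c['cx']-f*p[0]/p[2],c['cy']+f*p[1]/p[2])
h=cv2.cvtColor(w['a'],cv2.COLOR_BGR2HSV);m=cv2.inRange(h,(100,60,40),(128,255,255))
v,u=np.nonzero(m);k=(abs(u-g[0])<rad)&(abs(v-g[1])<rad);u,v=u[k],v[k]
hc=np.array([(u.min()+u.max())/2,(v.min()+v.max())/2]);P=plane('wrist',hc,.061,w)[0]
red=max(blobs(w['a'],(0,170,100),(5,255,255),30)[0],key=lambda b:b[0])[1];Q=plane('wrist',red,.061,w)[0]
print('dashes',hc,(u.min(),u.max(),v.min(),v.max()),'hole',P,'red',Q,'yaw',np.degrees(np.arctan2(*(P-Q)[1::-1]))-90+2.39,np.linalg.norm(P-Q))
d=R_.T@(P-w['tool_pos']);print('tool-frame shift (units)',d[:2]/.025)
E
python3 hole.py w8 '(289,187)' 24
python3 -c "
import cv2
a=cv2.imread('pics/w8.png')[150:250,200:350];cv2.imwrite('pics/w8c.png',cv2.resize(a,(750,500),interpolation=cv2.INTER_CUBIC))"
```

```text
pred tip px 257.27284233167035 214.78712922267695
dashes [288.5 185.5] (np.int64(269), np.int64(308), np.int64(167), np.int64(204)) hole [ 0.56050755 -0.14761907  0.061     ] red [ 0.54533479 -0.19323127  0.061     ] yaw -16.00954486686146 0.048069585248709544
tool-frame shift (units) [0.37460059 1.04512704]
```

View pics/w8c.png

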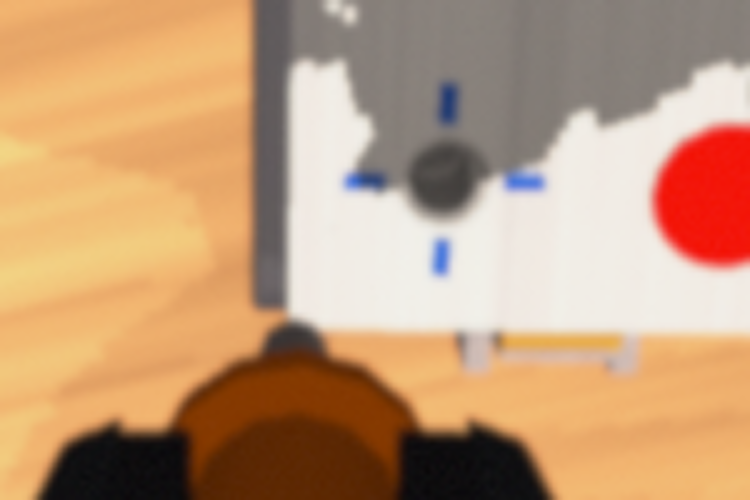

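The crop shows the nose edge at (258.8,214.4) and the hole at (289,186). I'll come closer, just behind the hole, and measure again.

```bash
python3 -m pendant '[[0,0.5,0.4,0,0,0],[0,0.5,0.5,0,0,0],[0,0,0.4,0,0,0],[0,0,0,0,0,0],[0,0,0,0,0,0]]'
python3 -m pendant '[[0,0,0,0,0,0],[0,0,0,0,0,0],[0,0,0,0,0,0]]'
python3 snapw.py w9; python3 hole.py w9 '(255,214)' 30
python3 -c "
import cv2
a=cv2.imread('pics/w9.png')[160:280,180:340];cv2.imwrite('pics/w9c.png',cv2.resize(a,(800,600),interpolation=cv2.INTER_CUBIC))"
```

```text
clock: 11.6
tool_pos: [0.5513, -0.1444, 0.1181]
eef_rot: [0.991, -0.132, -0.001, -0.0]
contact_force: [0.2, 0.2, -0.5]
opening: 0.261
finger_force: 40.0
clock: 11.85
tool_pos: [0.552, -0.1451, 0.1191]
eef_rot: [0.991, -0.132, 0.001, -0.0]
contact_force: [0.3, 0.6, -0.9]
opening: 0.262
finger_force: 40.0
[ 0.55200428 -0.14510647  0.11905235] [ 9.91247658e-01 -1.32013992e-01  6.09212894e-04 -1.23882338e-04]
pred tip px 257.2726853130094 214.78759332573102
dashes [257.5 200. ] (np.int64(235), np.int64(280), np.int64(185), np.int64(215)) hole [ 0.5601331  -0.14743298  0.061     ] red [ 0.54540669 -0.19330087  0.061     ] yaw -15.409825830157175 0.04817395317561168
tool-frame shift (units) [0.3354462  0.00566278]
```

View pics/w9c.png

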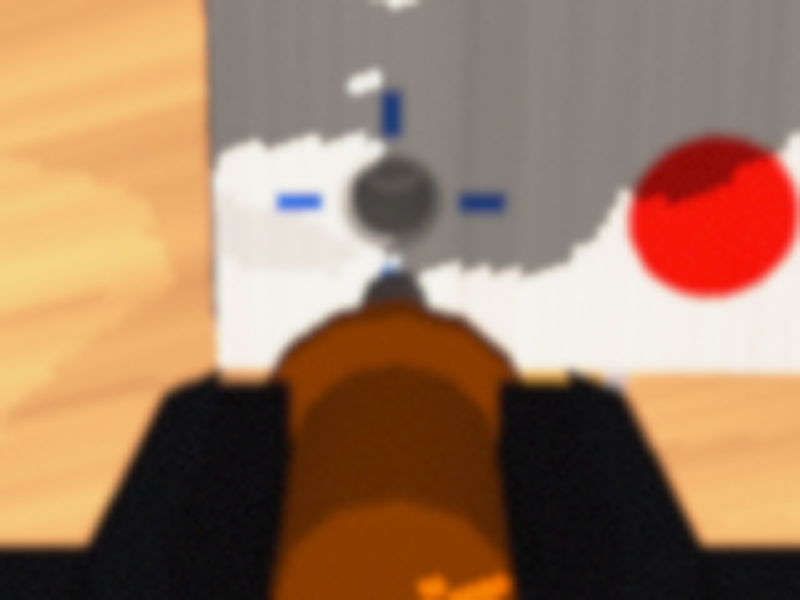

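The close crop shows the hole at (258.5,200.2) and the nose edge at (258.8,213.6), so about 9 mm forward and no sideways shift. I'll move over and go down gently.

```bash
python3 -m pendant '[[0.37,0,0,0,0,0],[0,0,0,0,0,0],[0,0,0.16,0,0,0],[0,0,0,0,0,0],[0,0,0,0,0,0]]'
python3 -m pendant '[[0,0,0.12,0,0,0],[0,0,0.12,0,0,0],[0,0,0.1,0,0,0],[0,0,0,0,0,0],[0,0,0,0,0,0]]'
```

```text
clock: 12.32
tool_pos: [0.5596, -0.148, 0.1141]
eef_rot: [0.991, -0.132, -0.001, -0.0]
contact_force: [-0.0, -0.9, -1.0]
opening: 0.259
finger_force: 40.0
clock: 12.73
tool_pos: [0.5607, -0.1479, 0.1058]
eef_rot: [0.991, -0.132, 0.0, -0.0]
contact_force: [1.5, 0.8, -1.4]
opening: 0.26
finger_force: 40.0
```

```bash
python3 -m pendant '[[0,0,0.12,0,0,0],[0,0,0.12,0,0,0],[0,0,0,0,0,0],[0,0,0,0,0,0]]'
python3 -m pendant '[[0,0,0.1,0,0,0],[0,0,0.1,0,0,0],[0,0,0,0,0,0],[0,0,0,0,0,0]]'
```

```text
clock: 13.07
tool_pos: [0.5606, -0.1479, 0.0997]
eef_rot: [0.991, -0.132, 0.0, -0.0]
contact_force: [1.3, 0.7, -2.8]
opening: 0.262
finger_force: 40.0
clock: 13.4
tool_pos: [0.5606, -0.148, 0.0948]
eef_rot: [0.991, -0.132, 0.0, -0.0]
contact_force: [1.5, 1.1, -3.0]
opening: 0.259
finger_force: 40.0
```

```bash
python3 -m pendant '[[0.02,-0.01,0.1,0,0,0],[0,0,0.1,0,0,0],[0,0,0.1,0,0,0],[0,0,0,0,0,0],[0,0,0,0,0,0]]'
python3 -m pendant '[[0,0,0.1,0,0,0],[0,0,0.1,0,0,0],[0,0,0,0,0,0],[0,0,0,0,0,0]]'
```

```text
clock: 13.82
tool_pos: [0.5608, -0.148, 0.0872]
eef_rot: [0.991, -0.132, -0.0, 0.0]
contact_force: [2.9, 1.2, -2.0]
opening: 0.262
finger_force: 40.0
clock: 14.15
tool_pos: [0.5609, -0.148, 0.0823]
eef_rot: [0.991, -0.132, 0.0, 0.0]
contact_force: [2.4, 1.0, 0.1]
opening: 0.268
finger_force: 40.0
```

```bash
python3 -m pendant '[[0.03,-0.01,0.1,0,0,0],[0,0,0.1,0,0,0],[0,0,0.1,0,0,0],[0,0,0,0,0,0],[0,0,0,0,0,0]]'
python3 -m pendant '[[0,0,0.1,0,0,0],[0,0,0.05,0,0,0],[0,0,0,0,0,0],[0,0,0,0,0,0]]'
```

```text
clock: 14.57
tool_pos: [0.5612, -0.1481, 0.0746]
eef_rot: [0.991, -0.133, -0.0, 0.0]
contact_force: [1.9, 0.9, -1.2]
opening: 0.261
finger_force: 40.0
clock: 14.9
tool_pos: [0.5612, -0.1481, 0.0711]
eef_rot: [0.991, -0.133, -0.0, 0.0]
contact_force: [0.4, 0.6, -1.5]
opening: 0.26
finger_force: 40.0
```

Nearly home and free-moving. Next I raise the grip force and press down.

```bash
python3 -m pendant '[[0,0,0.08,0,0,0],[0,0,0.08,0,0,0],[0,0,0,0,0,0],[0,0,0,0,0,0]]' - 60
python3 -m pendant '[[0,0,0.08,0,0,0],[0,0,0.08,0,0,0],[0,0,0,0,0,0],[0,0,0,0,0,0]]'
```

```text
clock: 15.23
tool_pos: [0.5606, -0.1479, 0.0683]
eef_rot: [0.991, -0.133, -0.001, -0.0]
contact_force: [-3.3, 1.6, 11.4]
opening: 0.257
finger_force: 60.0
clock: 15.57
tool_pos: [0.5598, -0.1477, 0.0661]
eef_rot: [0.991, -0.133, -0.001, -0.0]
contact_force: [-8.2, 5.1, 27.8]
opening: 0.256
finger_force: 60.0
```

```bash
python3 -m pendant '[[0,0,0.07,0,0,0],[0,0,0,0,0,0],[0,0,0,0,0,0],[0,0,0,0,0,0]]'
python3 snapw.py w10
python3 - <<'E'
from h import *
b,e=optics.snapshot('side');a,d=optics.snapshot('scene')
w=np.load('w10.npz');C=cloud('wrist',w['d'],w)
cv2.imwrite('pics/v10.png',np.hstack([cv2.resize(w['a'][100:340,120:400],(350,300)),cv2.resize(b[200:280,215:305],(338,300))]))
red=max(blobs(w['a'],(0,170,100),(5,255,255),30)[0],key=lambda x:x[0]);print(red)
print('side red',[x for x in blobs(b,(0,150,100),(5,255,255),15)[0]])
for n,i,D in(('w10',w['a'],C),('side',b,cloud('side',e)),('w4',np.load('w4.npz')['a'],cloud('wrist',np.load('w4.npz')['d'],np.load('w4.npz')))):
    m=cv2.inRange(cv2.cvtColor(i,cv2.COLOR_BGR2HSV),(0,150,90),(5,255,255))>0
    m&=np.linalg.norm(D[...,:2]-[.546,-.193],axis=2)<.02
    print(n,m.sum(),np.median(D[m],0))
E
```

```text
clock: 15.9
tool_pos: [0.5595, -0.1476, 0.0651]
eef_rot: [0.991, -0.133, -0.002, -0.0]
contact_force: [-9.6, 4.8, 36.1]
opening: 0.255
finger_force: 60.0
[ 0.55947018 -0.14758297  0.06511387] [ 9.91152044e-01 -1.32722350e-01 -1.52437622e-03 -2.82072606e-04]
(np.int32(1143), array([336.95, 245.96]), array([317, 229,  41,  35], dtype=int32))
side red [(np.int32(71), array([ 74.15, 113.92]), array([ 68, 111,  13,   7], dtype=int32)), (np.int32(65), array([245.62, 249.31]), array([241, 246,  11,   8], dtype=int32))]
w10 1168 [ 0.54408752 -0.19288333  0.05512317]
side 64 [ 0.54455076 -0.1926621   0.05704027]
w4 651 [ 0.54555771 -0.19320803  0.0613834 ]
```

View pics/v10.png

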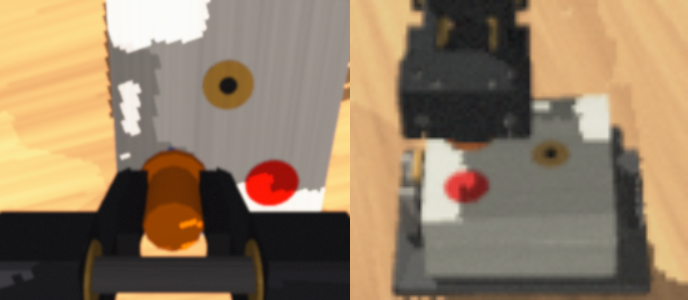

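The wrist view shows the pin still held, with its flange down on the lid. The side view shows the lid flat, and the red spot is lower than when it was only caught. I'll check that it holds steady, then hand in.

```bash
python3 -m pendant '[[0,0,0,0,0,0],[0,0,0,0,0,0],[0,0,0,0,0,0],[0,0,0,0,0,0],[0,0,0,0,0,0]]' && python3 -c "
from plant import r
print(r.get_state()['contact_force'],r.finish_job())"
```

```text
clock: 16.47
tool_pos: [0.5595, -0.1476, 0.0651]
eef_rot: [0.991, -0.133, -0.002, -0.0]
contact_force: [-11.2, 4.1, 35.5]
opening: 0.255
finger_force: 60.0
the job is handed in; nothing more can be done
[-11.15296322   4.0655894   35.47521669] None
```

I handed the job in at about 16.5 s: the lid is caught shut and the pin is through into the lower half, still gripped and pressed down with about 36 N, but the hand-in returned no verdict.

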